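# Release a hold-down arm from its ball

### The job

The toe bone on the hold-down stand is to be uncovered for work without its tray coming loose. First turn the wooden turnbutton until it lies square across the tray's rim; then pull the black knob of the spring latch sideways to the left, lift the hold-down arm off its ball by it and finish while still holding the arm up, its coupler about 10 cm above the ball (6 cm at the least). Keep the tray and the bone where they are, and leave the other things alone.

Things in the scene. Friction and masses are not known exactly. Their poses are not given: they have to be found in the camera images.
- stand: fixed board 270 x 220 x 15 mm on a 35 mm high plinth, turned a little; origin at the centre of the board's underside, 35 mm above the bench; +x away from the robot, +y left (at yaw 0). Near end: ball stud; far end: hinge lugs. A steel hold-down arm (28 wide, 12 thick, its middle 62 mm above the origin) joins them along x, over a metal tray with a toe bone. Turnbutton at the right edge.
- ball (a point): centre of the fixed 32 mm ball at the near end, in the stand's frame at [-0.095, 0, 0.050] m
- hinge_mid (a point): middle of the hold-down arm's hinge axis, in the stand's frame at [0.105, 0, 0.062] m; the axis runs along the stand's y
- hold_arm (a joint): hold-down arm's hinge, rad: 0 = down, coupler seated on the ball; grows as the near end rises (0.31 rad lifts the coupler 6 cm, 0.52 rad 10 cm); stop at 1.0. The arm weighs about 0.4 kg and falls back when let go. While the latch is home it cannot rise.
- coupler (a point): centre of the coupler's socket at the near end of the arm; coincides with the ball's centre when seated. The coupler is a 52 x 52 mm steel cap, its top 76 mm above the stand's origin when down
- latch (a joint): spring latch on the coupler, m: 0 = home, bolt hooked under the ball; grows as pulled to the stand's left (+y), stop at 0.014; the bolt clears the ball from 0.0072: pull at least 0.010 and keep it pulled while lifting off. The spring pushes back with 3.6 N at 0, 7.8 N at 0.014. The latch rides up with the arm, which can be lifted by the knob.
- latch_knob (a point): middle of the latch's upright black round knob, 18 mm in diameter, 34 mm tall, on top of the coupler; 112 mm above the stand's origin when the arm is down, straight above the ball when the latch is home. Below it a slide plate, whose top is 30 mm below this point; free on all sides. It tilts with the arm (away from the robot as the arm rises)
- turnbutton (a joint): wooden turnbutton's hinge, rad, vertical axis: 0 = parked, pointing along the stand's +x beside the tray; grows anticlockwise seen from above; 1.57 = square across the tray's rim (pointing to the stand's +y); stop at 1.65. Light friction holds it where it is left.
- button_pivot (a point): turnbutton's pivot, in the stand's frame at [0.030, -0.087, 0.0385] m (half the bar's height). The bar is 52 mm long, 16 mm wide, 7 mm thick, 42 mm from pivot to tip, its top 42 mm above the stand's origin
- button_peg (a point): top centre of the round upright peg on the turnbutton, 12 mm in diameter, standing 32 mm above the bar (top 74.5 mm above the stand's origin), 31 mm from the pivot
- tray: loose metal tray 120 x 120 x 16 mm lying on the stand under the arm; origin at the centre of its underside
- toe_bone: toe bone 67 x 82 x 30 mm lying in the tray under the arm; origin at its underside
- brush: brush 184 mm long lying on the stand's left edge; bystander, origin at its underside
- vial_small: bystander: capped vial 30 mm in diameter, 60 mm tall, to the left of the stand; origin at its underside
- stone_lump: bystander: lump of rock 58 x 56 x 29 mm, left of the stand; origin at its underside

How it is judged (in metres and radians):
On the way, in this order (a step that is already met when the one before it is completed fails the run):
1. the turnbutton lies across the tray's rim while the arm is still down (value of joint turnbutton above 1.3 rad and value of joint hold_arm below 0.06 rad), for 0.1 s.
2. the latch is pulled clear of the ball while the arm is still down (value of joint latch above 0.006 m and value of joint hold_arm below 0.1 rad).
3. the arm is lifted off the ball (z of coupler in the frame of ball above 0.06 m), for 0.2 s.
At the end, for the whole second after the job is handed in: The coupler is at least 6 cm above the ball and still (under 0.1 rad/s), carried by the fingers, which press on the arm or its latch with more than 0.8 N; the turnbutton lies across the rim (over 1.3 rad); the tray is within 15 mm and the bone within 20 mm of where they were (z of coupler in the frame of ball above 0.06 m and velocity of joint hold_arm between -0.1 and 0.1 rad/s and contact force between the fingers and hold_arm above 0.8 N and value of joint turnbutton above 1.3 rad and distance of tray from where it was at the start of the episode below 0.015 m and distance of toe_bone from where it was at the start of the episode below 0.02 m); the arm keeps its last pose, push and grip.
It fails at once if the arm is lifted before the turnbutton secures the tray (value of joint hold_arm above 0.1 rad and value of joint turnbutton below 1.2 rad).
It fails at once if a bystander is pushed away (distance of any of brush, vial_small, stone_lump from where it was at the start of the episode above 0.02 m).
It fails at once if the tray or the bone is shoved (distance of tray from where it was at the start of the episode above 0.02 m or distance of toe_bone from where it was at the start of the episode above 0.03 m).
It also fails if it takes over 45 s, if anything falls off the work surface, if the arm or the gripper's body presses on something with over 40 N, if the wrist force passes 120 N, or if a joint passes its speed limit or range.

### The arm

A 6-joint arm with a two-finger parallel gripper is mounted at the origin on a cart in front of the work surface, level with it; the furniture and walls round the work are solid. World frame = base frame: x ahead of the robot, y to its left, z up, the work surface at z = 0. Lengths are in mm, angles in rad, forces in N, time in s.
With the tool pointing down it reaches from about 275 to 750 mm from the base axis. Payload 10.2 kg.
Tool frame: the origin (TCP) lies on the centre line of the jaws, within the pads' length; the fingertips stand 14 mm ahead of it and the grasp point (between the pads) lies 5 mm behind it; x points along the fingers, y is the direction in which the jaws open and shut, and the axes are right-handed (so a half turn about x gives the same grasp; the last joint's range is limited). The gripper opens to 88 mm and grips with 3 to 60 N. Pads are 18 mm wide; open, the fingers measure 123 mm over their backs; the gripper's body (75 mm by 187 mm) begins 45 mm behind the grasp point.
Start: joints at [1.007, 0.313, 1.498, -0, 1.331, -0.223], TCP at [175.49, 494.808, 252.72] pointing down, gripper open.
Joint ranges: [-2.94, 2.94], [-0.97, 2.17], [0.19, 2.56], [-1.23, 4.37], [0.02, 3.11], [-2.88, 2.88]. Speed limits (rad/s): [2.39, 2.39, 3.01, 3.14, 3.14, 3.14].

### API

Orientations are given as a rotation vector (axis times angle).
In Python, from plant import ctrl gives the robot as it stands.
- The arm moves only by the tool apply_moves, never from a script. Its arguments are lists of equal length, an entry for each row: "grip": the gripper's target within -1 to 1 (shut at 1, half-way at 0, fully open at -1); "xyz": the shift along the tool's x, y, z in mm, a list of three; "turn": the turn, a rotation vector about the tool's x, y, z in degrees, a list of three. In form: {"grip": [grip, ...], "xyz": [[dx, dy, dz], ...], "turn": [[ax, ay, az], ...]}. A call has 1 to 20 rows; each row is the pose to reach, as a shift and turn from the pose commanded when the call began, along the tool's axes at that moment; what a row does not reach only later rows make up. A row lasts 1/10 s, in which the tool goes at most 50 mm and 8.59 degrees, less where a joint would pass 70% of its speed; a pose out of reach is approached as far as the arm can. A call with a gripper value outside its range is refused whole. The fingers move at their own pace and stop on an object; "newtons" is the grip in N (left out, the last holds). Time passes only in rows, so rows that repeat a pose let the fingers close. It gives the time, the measured TCP pose, the force and the opening at its end, in the units of the state.
- ctrl.observe(): the state, without advancing time (a new reading comes with each control period).
- ctrl.get_image(name): name is "scene" or "top" or "wrist"; returns the picture (400x640x3 uint8, blue, green, red); there is no depth.
- ctrl.camera_info(name): a dict with "fovy" (degrees; the focal length in pixels is half the picture's height over the tangent of half this angle, whatever the lens; pixels are square), "cx", "cy" (the principal point, pixels), "eye" and "attitude" of the camera in the world. Camera axes: x right, y down, z forward; pixel columns grow to the right and rows downward; lengths in mm; the calibration is good to about 2 mm. A picture is of the moment at which its call begins: read the wrist's pose just before it. camera_info takes no time and is no camera call; for the wrist camera it gives the pose at the moment of the call.
- ctrl.job_done(): hands the job in, once; it reports no verdict.
The state is a dict: "time_s": time; "q": joint angles; "dq": joint speeds; "tau": joint torques, N m; "eef_pos": TCP position; "ee_rot": TCP orientation; "ft_force": force on the tool from outside, world axes, zero at the start; "torque": the same for the moment, N m; "finger_gap": finger opening in mm.
Only numpy, scipy, OpenCV 4.12 (cv2) and the standard library are available. Lean on these libraries where they do the work, as an engineer would, in place of code of your own. Each camera call takes 0.05 s, during which the arm holds its last target.

## Working session

There is one attempt and no reset: what is moved stays moved. The work goes in short steps, Python scripts to look and compute and a tool call to move; the robot and the scene stay as the last step left them, time stands still between calls to the robot, and variables do not carry over. Pictures are saved under pics/ and viewed, and the job is handed in when it is done.

Besides the shell and the picture viewer there is one more tool, called after ">>>" as name(argument=value, ...), one argument or row to a line, values as JSON. apply_moves: Moves the arm, as the interface text tells. Its arguments: {"type":"object","properties":{"grip":{"type":"array","items":{"type":"number"}},"xyz":{"type":"array","items":{"type":"array","items":{"type":"number"}}},"turn":{"type":"array","items":{"type":"array","items":{"type":"number"}}},"newtons":{"type":"number"}},"required":["grip","xyz","turn"]}

```bash
mkdir -p pics; ls; python3 - <<'E'
from plant import ctrl
import cv2
print(ctrl.observe())
for n in ("scene","top","wrist"):
    print(n,ctrl.camera_info(n)); cv2.imwrite(f"pics/{n}0.png",ctrl.get_image(n))
E
```

```text
pics
{'time_s': 0.0, 'q': array([ 1.00662867e+00,  3.13431556e-01,  1.49842656e+00, -1.30693230e-05,
        1.33100894e+00, -2.23404446e-01]), 'dq': array([-1.60483143e-04,  8.02542448e-04,  6.08810048e-04, -2.40757107e-04,
        8.62765541e-05, -1.57474251e-03]), 'tau': array([ 6.36847944e-04, -4.02216053e+01, -2.52269143e+01,  6.94435649e-02,
        3.52546235e-02, -1.33119738e-04]), 'eef_pos': array([175.34895764, 494.60744975, 252.17445986]), 'ee_rot': array([ 0.26648378,  1.55468397, -0.26834755]), 'ft_force': array([0.16548961, 0.29925165, 0.12525967]), 'torque': array([-0.02719357, -0.00494852,  0.01276119]), 'finger_gap': 88.02141214421468}
scene {'fovy': 43.01242575596686, 'cx': 320.147617067904, 'cy': 205.20066321630716, 'eye': array([  92.49675633, 1091.0146454 , 1067.02918219]), 'attitude': array([-0.60176569,  2.67319885, -1.14275754])}
top {'fovy': 44.51096771976411, 'cx': 316.554135506672, 'cy': 203.42352798106523, 'eye': array([ 316.67361665,  166.79146016, 1184.34395954]), 'attitude': array([-2.11672584,  2.11920961, -0.19229227])}
wrist {'fovy': 64.69042371363943, 'cx': 319.490206482702, 'cy': 201.47129109814372, 'eye': array([ 97.17679976, 523.0946923 , 385.26034731]), 'attitude': array([2.33785233, 1.65134405, 0.27215324])}
```

View pics/top0.png

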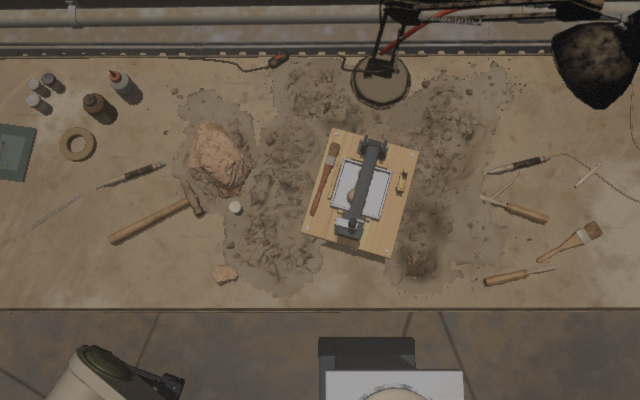

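View pics/scene0.png

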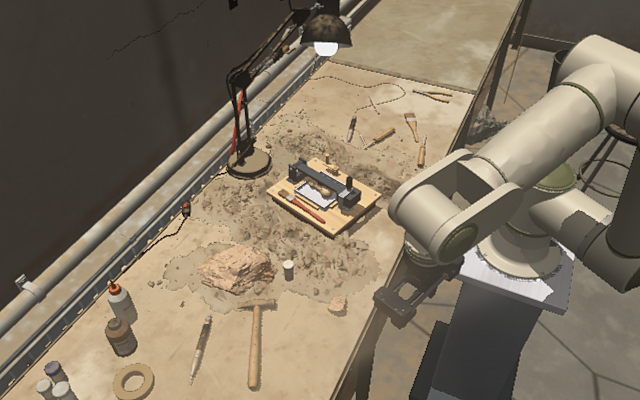

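View pics/wrist0.png

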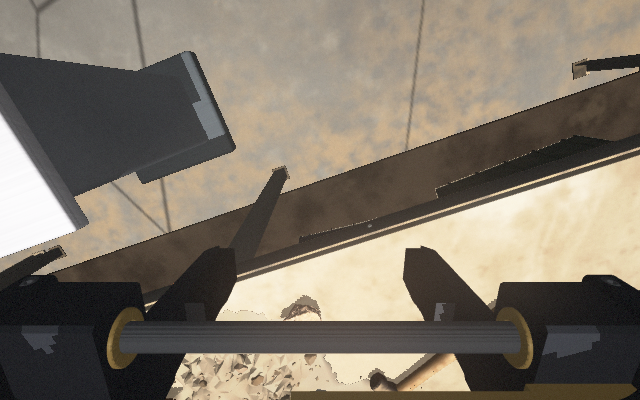

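```bash
cat > h.py <<'E'
import numpy as np, cv2
from scipy.spatial.transform import Rotation as R
def cam(ci,h=400):
    f=h/2/np.tan(np.radians(ci['fovy'])/2)
    return f,ci['cx'],ci['cy'],np.array(ci['eye']),R.from_rotvec(ci['attitude']).as_matrix()
def ray(ci,uv):
    f,cx,cy,e,M=cam(ci); d=M@np.array([(uv[0]-cx)/f,(uv[1]-cy)/f,1]); return e,d/np.linalg.norm(d)
def onz(ci,uv,z):
    e,d=ray(ci,uv); return e+d*(z-e[2])/d[2]
def proj(ci,p):
    f,cx,cy,e,M=cam(ci); c=M.T@(np.array(p)-e); return np.array([f*c[0]/c[2]+cx,f*c[1]/c[2]+cy])
def tri(rs):
    A=0;b=0
    for e,d in rs:
        P=np.eye(3)-np.outer(d,d);A=A+P;b=b+P@e
    p=np.linalg.solve(A,b); return p,[np.linalg.norm((np.eye(3)-np.outer(d,d))@(p-e)) for e,d in rs]
E
python3 - <<'E'
import cv2
t=cv2.imread('pics/top0.png');s=cv2.imread('pics/scene0.png')
cv2.imwrite('pics/top0z.png',cv2.resize(t[120:265,290:430],None,fx=4,fy=4,interpolation=cv2.INTER_CUBIC))
cv2.imwrite('pics/scene0z.png',cv2.resize(s[140:245,255:395],None,fx=5.5,fy=5.5,interpolation=cv2.INTER_CUBIC))
E
```

```text
(no output)
```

View pics/top0z.png

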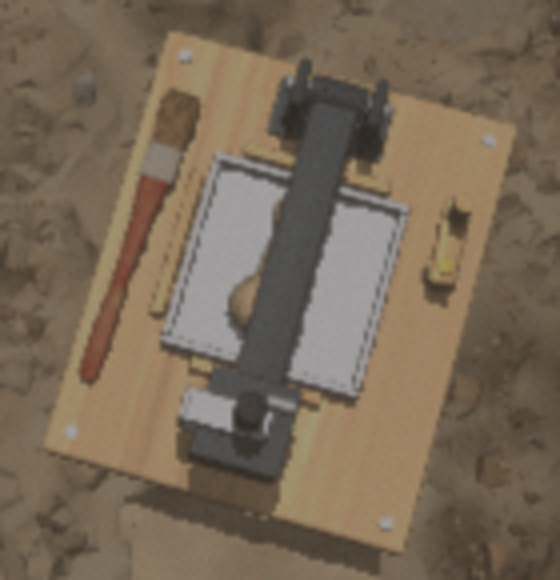

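View pics/scene0z.png

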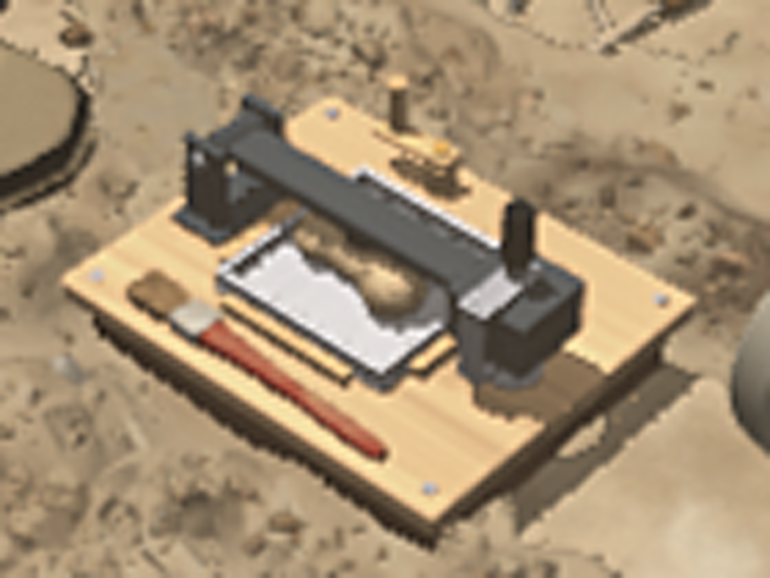

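```bash
cat > m0.py <<'E'
from h import *
from plant import ctrl
T=ctrl.camera_info('top');S=ctrl.camera_info('scene')
t=lambda p:((p[0]+.5)/4-.5+290,(p[1]+.5)/4-.5+120)
s=lambda p:((p[0]+.5)/5.5-.5+255,(p[1]+.5)/5.5-.5+140)
E
python3 - <<'E'
from m0 import *
names=['FL','FR','NR','NL']
tc=[(172,32),(515,127),(403,550),(45,450)]
sc=[(63,283),(335,97),(695,300),(433,520)]
P=[];Q=[]
for n,a,b in zip(names,tc,sc):
    p=onz(T,t(a),50);q=onz(S,s(b),50);x,r=tri([ray(T,t(a)),ray(S,s(b))]);P.append(p);Q.append(q)
    print(n,p.round(1),q.round(1),x.round(1),np.round(r,1))
for P in (P,Q):
    P=np.array(P); L=np.array([[135,110],[135,-110],[-135,-110],[-135,110]])
    c=P[:,:2].mean(0); A=(P[:,:2]-c); 
    th=np.arctan2((L[:,0]*A[:,1]-L[:,1]*A[:,0]).sum(),(L*A).sum()); print(c,np.degrees(th))
for n,a,b in [('knobtop',(249,402),(520,206)),('pegtop',(459,208),(398,80)),]:
    x,r=tri([ray(T,t(a)),ray(S,s(b))]);print(n,x.round(1),np.round(r,1))
E
```

```text
FL [722.4 137.4  50. ] [720.5 143.6  50. ] [724.8 137.2  43.1] [0.1 0.1]
FR [661.6 -68.7  50. ] [657.5 -65.8  50. ] [661.1 -69.7  46.6] [1.6 1.6]
NR [407.7   6.   50. ] [405.6   9.4  50. ] [407.4   5.3  46. ] [0.6 0.6]
NL [466.2 213.3  50. ] [466.6 217.8  50. ] [467.6 213.7  45.4] [0.7 0.7]
[564.4947382   72.01131597] -16.30433170910455
[562.53721847  76.24508972] -16.480616674179394
knobtop [475.6 100.6 161.9] [1.3 1.3]
pegtop [596.  -21.8 113.8] [1.1 1.1]
```

```bash
python3 - <<'E'
from m0 import *
o=ctrl.observe();M=R.from_rotvec(o['ee_rot']).as_matrix();print(M.round(3))
w=ctrl.camera_info('wrist');W=R.from_rotvec(w['attitude']).as_matrix();print(W.round(3))
print('cam in tool',(M.T@(w['eye']-o['eef_pos'])).round(1)); print((M.T@W).round(3))
E
```

```text
[[-0.     0.334  0.942]
 [-0.001  0.942 -0.334]
 [-1.    -0.001 -0.   ]]
[[ 0.334  0.893  0.303]
 [ 0.942 -0.317 -0.107]
 [ 0.     0.321 -0.947]]
cam in tool [-133.     0.5  -83.3]
[[-0.001 -0.321  0.947]
 [ 1.    -0.     0.001]
 [ 0.     0.947  0.321]]
```

>>> apply_moves(
  grip=[-1,-1,-1,-1,-1,-1,-1,-1,-1,-1,-1,-1,-1,-1,-1,-1,-1,-1],
  xyz=[
    [-10,-10,15],
    [-20,-25,45],
    [-30,-42,77],
    [-40,-60,110],
    [-48,-78,143],
    [-48,-96,176],
    [-48,-115,210],
    [-48,-134,245],
    [-48,-153,280],
    [-48,-172,315],
    [-48,-191,350],
    [-48,-210,385],
    [-48,-228,418],
    [-48,-245,450],
    [-48,-258,473],
    [-48,-266,487],
    [-48,-270,494],
    [-48,-270,494],
  ],
  turn=[
    [0,0,0],
    [0,0,0],
    [0,0,0],
    [-1,0,0],
    [-1,0,0],
    [-2,0,0],
    [-2,0,0],
    [-3.1,0,0],
    [-3.1,0,0],
    [-3.1,0,0],
    [-3.1,0,0],
    [-3.1,0,0],
    [-3.1,0,0],
    [-3.1,0,0],
    [-3.1,0,0],
    [-3.1,0,0],
    [-3.1,0,0],
    [-3.1,0,0],
  ],
)

```text
time_s: 1.95
eef_pos: [550.9, 75.2, 300.5]
ee_rot: [0.225, 1.56, -0.225]
ft_force: [-0.1, -0.1, -0.1]
finger_gap: 88.2
```

```bash
cat > shot.py <<'E'
import sys,pickle
from h import *
from plant import ctrl
n=sys.argv[1]
o=ctrl.observe();w=ctrl.camera_info('wrist');im=ctrl.get_image('wrist')
cv2.imwrite(f'pics/{n}.png',im);pickle.dump((o,w),open(f'pics/{n}.pkl','wb'))
print(o['time_s'],o['eef_pos'].round(1),R.from_rotvec(o['ee_rot']).as_matrix().round(4).tolist(),o['ft_force'].round(1),o['finger_gap'].round(1),w['eye'].round(1))
E
python3 shot.py w1
```

```text
Traceback (most recent call last):
  File "shot.py", line 7, in <module>
    print(o['time_s'],o['eef_pos'].round(1),R.from_rotvec(o['ee_rot']).as_matrix().round(4).tolist(),o['ft_force'].round(1),o['finger_gap'].round(1),w['eye'].round(1))
                                                                                                                            ^^^^^^^^^^^^^^^^^^^^^
AttributeError: 'float' object has no attribute 'round'
```

View pics/w1.png

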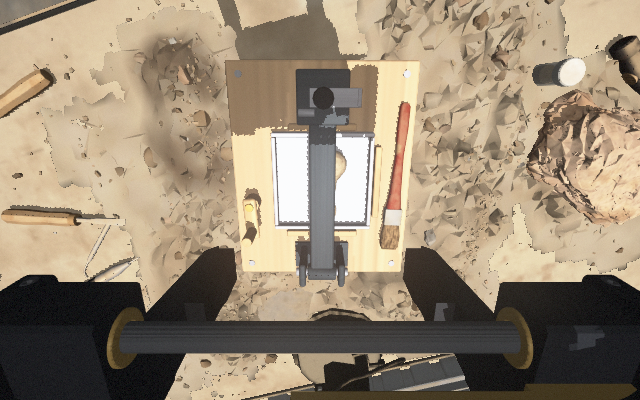

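The stand is fully in view: knob top at about (323,98), peg at about (250,205), board corners at about (225,60), (419,60), (405,272) and (240,272). I'll take a second view for stereo.

>>> apply_moves(
  grip=[-1,-1,-1,-1,-1,-1],
  xyz=[
    [0,-20,0],
    [0,-50,0],
    [0,-80,5],
    [0,-105,10],
    [0,-110,10],
    [0,-110,10],
  ],
  turn=[
    [0,0,0],
    [0,0,0],
    [0,0,0],
    [0,0,0],
    [0,0,0],
    [0,0,0],
  ],
)

```text
time_s: 2.6
eef_pos: [529.0, -32.5, 301.0]
ee_rot: [0.225, 1.559, -0.225]
ft_force: [0.7, 0.1, -0.2]
finger_gap: 88.0
```

```bash
sed -i "s/o\['finger_gap'\].round(1)/round(o['finger_gap'],1)/" shot.py; python3 shot.py w2; python3 -c "
import cv2
a=cv2.imread('pics/w1.png');cv2.imwrite('pics/w1z.png',cv2.resize(a[50:285,215:430],None,fx=2.5,fy=2.5,interpolation=cv2.INTER_CUBIC))
a=cv2.imread('pics/w2.png');cv2.imwrite('pics/w2z.png',cv2.resize(a[50:285,100:340],None,fx=2.5,fy=2.5,interpolation=cv2.INTER_CUBIC))"
```

```text
2.6 [529.  -32.5 301. ] [[0.0002, 0.2829, 0.9591], [0.0003, 0.9591, -0.2829], [-1.0, 0.0003, 0.0002]] [ 0.7  0.1 -0.2] 88.0 [449.3  -8.5 434. ]
```

View pics/w2.png

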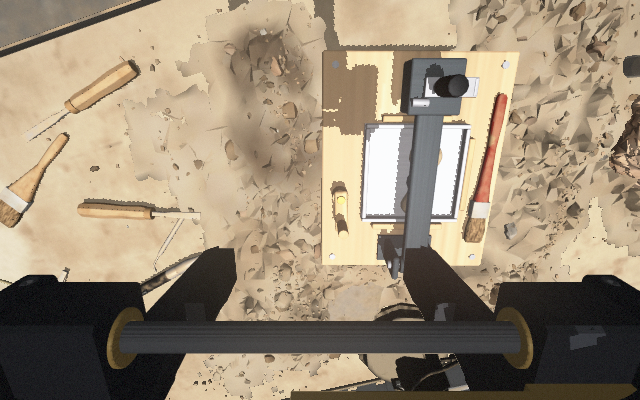

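View pics/w1z.png

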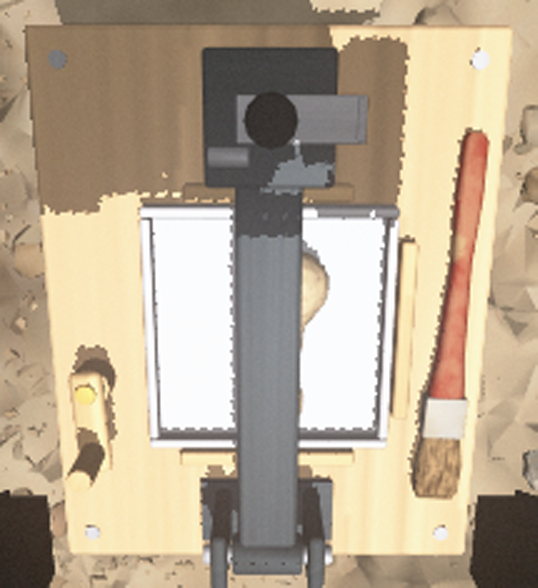

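View pics/w2z.png

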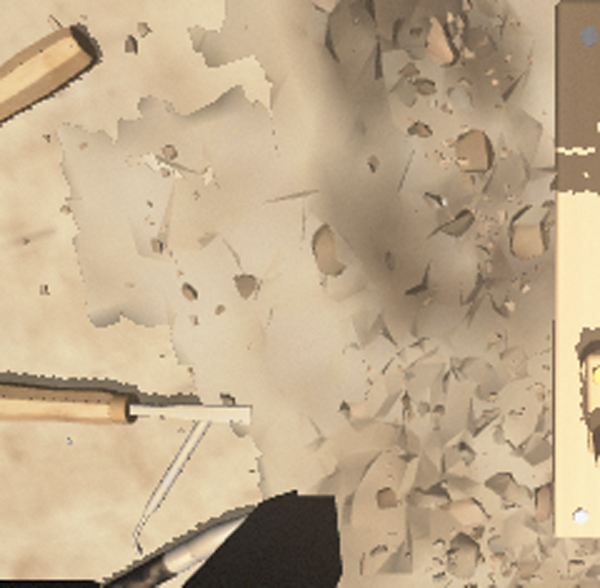

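```bash
python3 -c "
import cv2
a=cv2.imread('pics/w2.png');cv2.imwrite('pics/w2y.png',cv2.resize(a[40:280,310:530],None,fx=2.5,fy=2.5,interpolation=cv2.INTER_CUBIC))"
```

```text
(no output)
```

View pics/w2y.png

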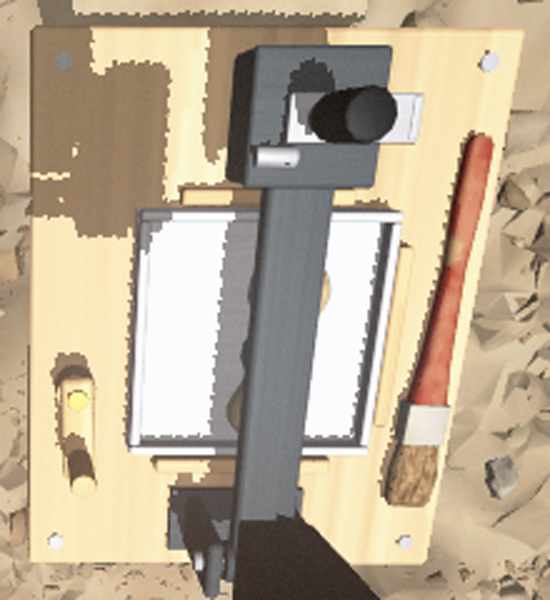

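```bash
cat > m1.py <<'E'
from h import *
import pickle
o1,w1=pickle.load(open('pics/w1.pkl','rb')) if __import__('os').path.exists('pics/w1.pkl') else (None,None)
o2,w2=pickle.load(open('pics/w2.pkl','rb'))
a=lambda p:((p[0]+.5)/2.5-.5+215,(p[1]+.5)/2.5-.5+50)
b=lambda p:((p[0]+.5)/2.5-.5+310,(p[1]+.5)/2.5-.5+40)
E
python3 - <<'E'
from m1 import *
print(w1['eye'],w2['eye'])
D={'NR':((27,27),(33,28)),'NL':((512,27),(523,28)),'FR':((70,552),(30,560)),'FL':((463,552),(427,563)),
'sNR':((57,59),(64,61)),'sNL':((480,60),(489,62)),'sFR':((93,532),(56,541)),'sFL':((441,533),(405,541)),
'knob':((270,118),(370,113)),'peg':((79,480),(83,485)),'pivot':((86,395),(78,401))}
X={}
for k,(p,q) in D.items():
    x,r=tri([ray(w1,a(p)),ray(w2,b(q))]);X[k]=x;print(k,x.round(1),np.round(r,1),onz(w1,a(p),50).round(1),onz(w2,b(q),50).round(1))
for w,f,i in ((w1,a,0),(w2,b,1)):
    P=np.array([onz(w,f(D[k][i]),50)[:2] for k in ('FL','FR','NR','NL')]);L=np.array([[135,110],[135,-110],[-135,-110],[-135,110]])
    c=P.mean(0);A=P-c;th=np.arctan2((L[:,0]*A[:,1]-L[:,1]*A[:,0]).sum(),(L*A).sum());print(c,np.degrees(th))
    S=np.array([[np.cos(th),-np.sin(th)],[np.sin(th),np.cos(th)]])
    for n,l in (('ball',(-95,0)),('peg',(61,-87)),('pegEnd',(30+31*np.cos(1.5),-87+31*np.sin(1.5))),('piv',(30,-87)),('hinge',(105,0))): print(n,(c+S@np.array(l)).round(1))
E
```

```text
[471.27525662  99.22596358 433.54159425] [449.28198357  -8.5019465  433.95321758]
NR [406.7   8.6  46.5] [0.1 0.1] [407.3   9.4  50. ] [406.9   8.5  50. ]
NL [468.4 217.   48.9] [0.1 0.1] [468.5 216.6  50. ] [468.2 216.4  50. ]
FR [662.3 -67.6  49.9] [0.3 0.3] [662.6 -67.7  50. ] [662.  -67.6  50. ]
FL [722.9 140.6  53.1] [0.6 0.6] [724.3 141.   50. ] [725.9 141.9  50. ]
sNR [423.8  17.9  52.3] [0.1 0.1] [423.5  17.4  50. ] [423.8  18.   50. ]
sNL [477.9 200.   51. ] [0. 0.] [477.9 200.2  50. ] [478.  200.5  50. ]
sFR [653.7 -50.4  51.8] [0.1 0.1] [654.4 -51.1  50. ] [654.7 -50.7  50. ]
sFL [708.7 131.9  50.5] [0.2 0.2] [709.2 131.9  50. ] [708.8 132.1  50. ]
knob [474.  101.5 161.1] [0.2 0.2] [474.9 102.4  50. ] [484.3 146.2  50. ]
peg [599.5 -24.9 108.7] [0. 0.] [622.7 -47.3  50. ] [626.6 -27.8  50. ]
pivot [570.4 -17.3  78.7] [0.1 0.1] [578.3 -26.7  50. ] [580.4 -18.   50. ]
[565.67550807  74.84843887] -16.56355864138565
ball [474.6 101.9]
peg [599.3 -25.9]
pegEnd [580.5  11.9]
piv [569.6 -17.1]
hinge [666.3  44.9]
[565.76924933  74.78817549] -16.495823811944064
ball [474.7 101.8]
peg [599.6 -26. ]
pegEnd [580.7  11.9]
piv [569.8 -17.1]
hinge [666.4  45. ]
```

>>> apply_moves(
  grip=[-0.14,-0.14,-0.14,-0.14,-0.14,-0.14,-0.14,-0.14,-0.14,-0.14,-0.14,-0.14],
  newtons=15,
  xyz=[
    [10,10,20],
    [30,20,45],
    [60,27,62],
    [90,27,65.5],
    [115,27,65.5],
    [135,27,65.5],
    [150,27,65.5],
    [165,27,65.5],
    [180,27,65.5],
    [193,27,65.5],
    [203,27,65.5],
    [203,27,65.5],
  ],
  turn=[
    [0,0,0],
    [0,0,0],
    [0,0,0],
    [0,0,0],
    [0,0,0],
    [0,0,0],
    [0,0,0],
    [0,0,0],
    [0,0,0],
    [0,0,0],
    [0,0,0],
    [0,0,0],
  ],
)

```text
time_s: 3.85
eef_pos: [599.3, -25.0, 96.5]
ee_rot: [0.225, 1.561, -0.224]
ft_force: [0.9, -0.5, 0.2]
finger_gap: 50.2
```

```bash
python3 shot.py w3
```

```text
3.85 [599.3 -25.   96.5] [[-0.0021, 0.2821, 0.9594], [0.0006, 0.9594, -0.2821], [-1.0, -0.0, -0.0022]] [ 0.9 -0.5  0.2] 50.2 [519.9  -1.1 229.7]
```

View pics/w3.png

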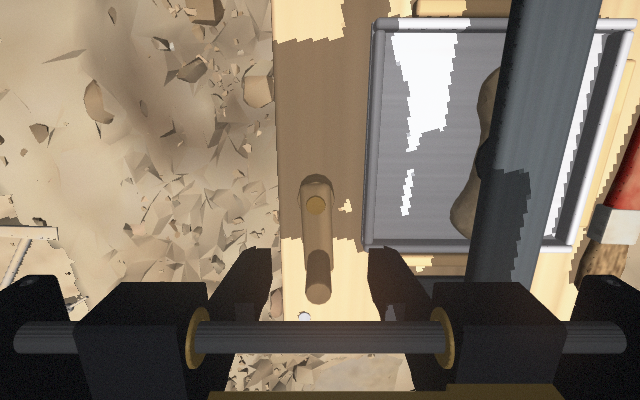

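The peg top at (318,293) is centred between the open fingers, so I'll close.

>>> apply_moves(
  grip=[1,1,1,1,1,1,1],
  newtons=15,
  xyz=[
    [0,0,0],
    [0,0,0],
    [0,0,0],
    [0,0,0],
    [0,0,0],
    [0,0,0],
    [0,0,0],
  ],
  turn=[
    [0,0,0],
    [0,0,0],
    [0,0,0],
    [0,0,0],
    [0,0,0],
    [0,0,0],
    [0,0,0],
  ],
)

```text
time_s: 4.6
eef_pos: [599.8, -25.8, 97.8]
ee_rot: [0.225, 1.559, -0.225]
ft_force: [-0.1, -0.4, 1.8]
finger_gap: 11.1
```

>>> apply_moves(
  grip=[1,1,1,1,1,1,1,1,1,1,1,1,1,1,1],
  xyz=[
    [0,3.1,-0.2],
    [0,6.2,-0.6],
    [0,10.6,-1.9],
    [0,14.9,-3.8],
    [0,18.8,-6.3],
    [0,22.2,-9.4],
    [0,25.2,-13],
    [0,27.6,-16.9],
    [0,29.4,-21.2],
    [0,30.2,-23.5],
    [0,30.7,-26.5],
    [0,31,-28.8],
    [0,31,-29.7],
    [0,31,-29.7],
    [0,31,-29.7],
  ],
  turn=[
    [0,0,0],
    [0,0,0],
    [0,0,0],
    [0,0,0],
    [0,0,0],
    [0,0,0],
    [0,0,0],
    [0,0,0],
    [0,0,0],
    [0,0,0],
    [0,0,0],
    [0,0,0],
    [0,0,0],
    [0,0,0],
    [0,0,0],
  ],
)

```text
time_s: 6.1
eef_pos: [581.0, 10.7, 98.2]
ee_rot: [0.223, 1.556, -0.227]
ft_force: [2.6, -10.1, 0.2]
finger_gap: 11.2
```

```bash
python3 shot.py w4
```

```text
6.1 [581.   10.7  98.2] [[0.0025, 0.2827, 0.9592], [-0.0033, 0.9592, -0.2827], [-1.0, -0.0025, 0.0033]] [  2.6 -10.1   0.2] 11.2 [500.9  35.1 230.9]
```

View pics/w4.png

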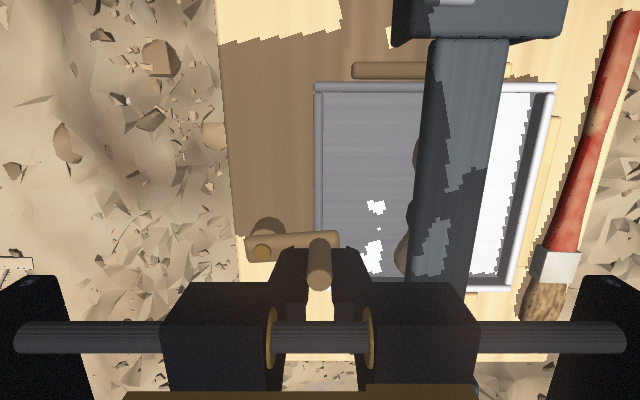

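>>> apply_moves(
  grip=[0.5,0.5,0.5,0.5,0.5,0.5,0.5,0.5,0.5,0.5],
  xyz=[
    [0,0,0],
    [0,0,0],
    [0,0,0],
    [0,0,0],
    [-15,0,0],
    [-40,0,0],
    [-75,0,0],
    [-110,0,0],
    [-130,0,0],
    [-130,0,0],
  ],
  turn=[
    [0,0,0],
    [0,0,0],
    [0,0,0],
    [0,0,0],
    [0,0,0],
    [0,0,0],
    [0,0,0],
    [0,0,0],
    [0,0,0],
    [0,0,0],
  ],
)

```text
time_s: 7.15
eef_pos: [581.0, 12.5, 230.5]
ee_rot: [0.225, 1.554, -0.225]
ft_force: [-0.6, 0.4, 0.4]
finger_gap: 21.7
```

```bash
python3 shot.py w5
```

```text
7.15 [581.   12.5 230.5] [[0.0053, 0.2825, 0.9592], [-0.0008, 0.9593, -0.2825], [-1.0, 0.0007, 0.0053]] [-0.6  0.4  0.4] 21.7 [500.6  36.6 363.1]
```

View pics/w5.png

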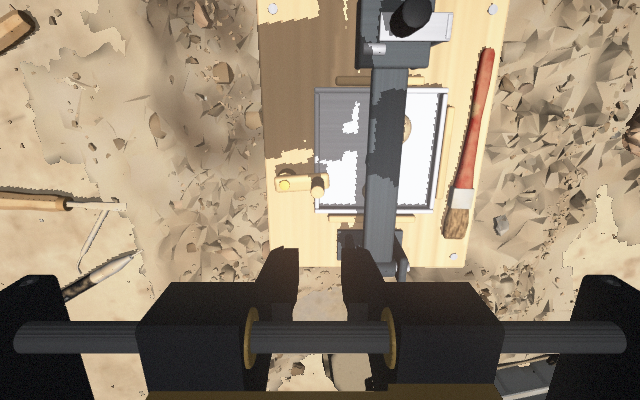

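>>> apply_moves(
  grip=[-0.36,-0.36,-0.36,-0.36,-0.36,-0.36,-0.36,-0.36,-0.36,-0.36,-0.36,-0.36,-0.36],
  newtons=30,
  xyz=[
    [0,8,-18],
    [0,22,-50],
    [0,36,-84],
    [0,48,-110],
    [0,54,-124],
    [0,55.5,-127.5],
    [5,55.5,-127.5],
    [20,55.5,-127.5],
    [40,55.5,-127.5],
    [60,55.5,-127.5],
    [78,55.5,-127.5],
    [88,55.5,-127.5],
    [88,55.5,-127.5],
  ],
  turn=[
    [0,0,0],
    [0,0,0],
    [0,0,0],
    [0,0,0],
    [0,0,0],
    [0,0,0],
    [0,0,0],
    [0,0,0],
    [0,0,0],
    [0,0,0],
    [0,0,0],
    [0,0,0],
    [0,0,0],
  ],
)

```text
time_s: 8.5
eef_pos: [473.4, 101.1, 138.3]
ee_rot: [0.226, 1.562, -0.226]
ft_force: [0.7, 0.3, -0.4]
finger_gap: 60.0
```

```bash
python3 shot.py w6; python3 - <<'E'
from plant import ctrl
import cv2
t=ctrl.get_image('scene');cv2.imwrite('pics/s6.png',cv2.resize(t[130:245,255:415],None,fx=5,fy=5,interpolation=cv2.INTER_CUBIC))
E
```

```text
8.5 [473.4 101.1 138.3] [[-0.0027, 0.2836, 0.9589], [0.0, 0.9589, -0.2836], [-1.0, -0.0007, -0.0026]] [ 0.7  0.3 -0.4] 60.0 [394.1 125.2 271.5]
```

View pics/w6.png

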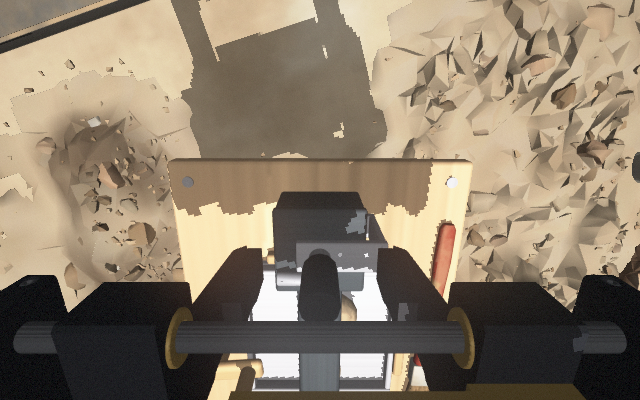

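View pics/s6.png

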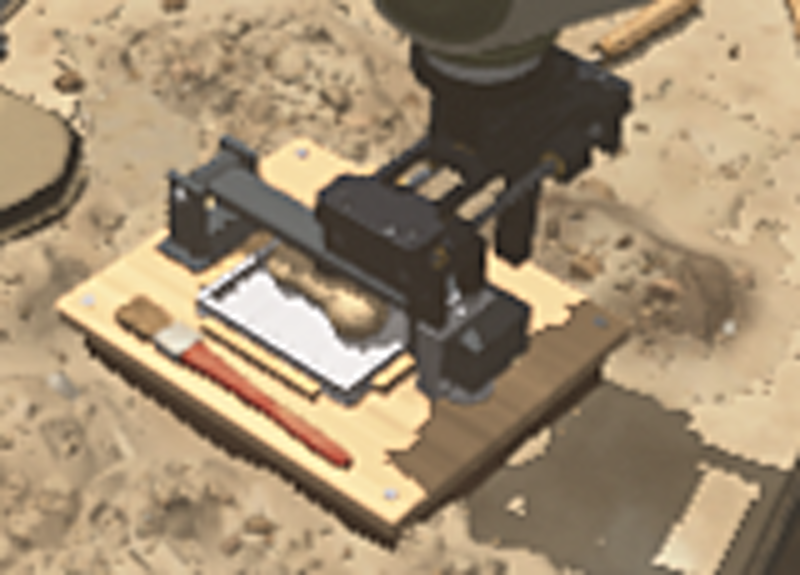

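The knob is centred between the fingers at (319,270). I'll close on it, 2 mm higher.

>>> apply_moves(
  grip=[-0.36,1,1,1,1,1,1,1,1],
  newtons=35,
  xyz=[
    [-2,0,0],
    [-2,0,0],
    [-2,0,0],
    [-2,0,0],
    [-2,0,0],
    [-2,0,0],
    [-2,0,0],
    [-2,0,0],
    [-2,0,0],
  ],
  turn=[
    [0,0,0],
    [0,0,0],
    [0,0,0],
    [0,0,0],
    [0,0,0],
    [0,0,0],
    [0,0,0],
    [0,0,0],
    [0,0,0],
  ],
)

```text
time_s: 9.5
eef_pos: [473.4, 101.4, 141.7]
ee_rot: [0.225, 1.559, -0.225]
ft_force: [-1.6, -3.1, 0.0]
finger_gap: 16.3
```

>>> apply_moves(
  grip=[1,1,1,1,1,1,1],
  xyz=[
    [0,2,0],
    [0,5,0],
    [0,8,0],
    [0,10.5,0],
    [0,12,0],
    [0,12,0],
    [0,12,0],
  ],
  turn=[
    [0,0,0],
    [0,0,0],
    [0,0,0],
    [0,0,0],
    [0,0,0],
    [0,0,0],
    [0,0,0],
  ],
)

```text
time_s: 10.2
eef_pos: [476.8, 113.0, 141.7]
ee_rot: [0.224, 1.559, -0.226]
ft_force: [-1.8, -6.6, 1.9]
finger_gap: 16.7
```

```bash
python3 shot.py w7; python3 - <<'E'
from plant import ctrl
from h import *
for i in range(4):
    o=ctrl.observe();print(o['eef_pos'].round(1),o['ft_force'].round(1),round(o['finger_gap'],1));ctrl.get_image('wrist')
o=ctrl.observe();print(o['eef_pos'])
E
```

```text
10.2 [476.8 113.  141.7] [[-0.0005, 0.2824, 0.9593], [-0.001, 0.9593, -0.2824], [-1.0, -0.0011, -0.0002]] [-1.8 -6.6  1.9] 16.7 [397.2 137.1 274.7]
[476.8 113.  141.7] [-2.5 -7.2  3.3] 16.9
[476.8 112.9 141.7] [-2.3 -7.1  2.1] 17.3
[476.8 112.9 141.7] [-2.3 -7.5  1.5] 16.7
[476.8 113.  141.7] [-2.  -7.1  1.8] 16.8
[476.81341424 112.9242784  141.73764378]
```

View pics/w7.png

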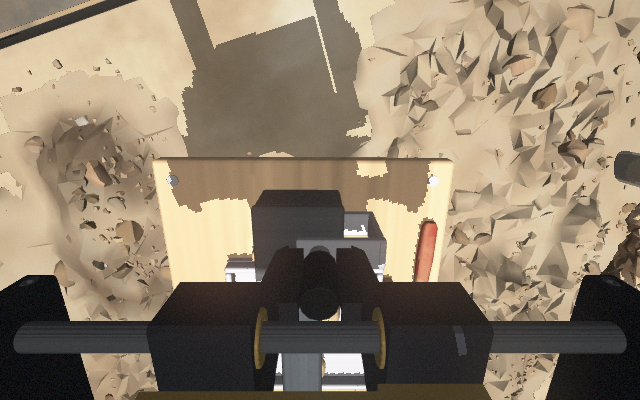

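```bash
python3 -c "
from math import *
for d in [.8,2,3.5,5,7,9,11,13,15,17,19,21,23,25,27,28.5,29.5,30]:
    t=radians(d);x=-201*cos(t)+44.7*sin(t)+201;z=44.7*cos(t)+201*sin(t)-44.7;print(d,[round(-z,1),0,round(x,1)])"
```

```text
0.8 [-2.8, 0, 0.6]
2 [-7.0, 0, 1.7]
3.5 [-12.2, 0, 3.1]
5 [-17.3, 0, 4.7]
7 [-24.2, 0, 6.9]
9 [-30.9, 0, 9.5]
11 [-37.5, 0, 12.2]
13 [-44.1, 0, 15.2]
15 [-50.5, 0, 18.4]
17 [-56.8, 0, 21.9]
19 [-63.0, 0, 25.5]
21 [-69.1, 0, 29.4]
23 [-75.0, 0, 33.4]
25 [-80.8, 0, 37.7]
27 [-86.4, 0, 42.2]
28.5 [-90.5, 0, 45.7]
29.5 [-93.2, 0, 48.1]
30 [-94.5, 0, 49.3]
```

First a small lift, to check that the force and grip hold.

>>> apply_moves(
  grip=[1,1,1,1,1,1],
  xyz=[
    [-2.8,0,0.6],
    [-7,0,1.7],
    [-12.2,0,3.1],
    [-17.3,0,4.7],
    [-17.3,0,4.7],
    [-17.3,0,4.7],
  ],
  turn=[
    [0,0.8,0],
    [0,2,0],
    [0,3.5,0],
    [0,5,0],
    [0,5,0],
    [0,5,0],
  ],
)

```text
time_s: 11.05
eef_pos: [481.1, 111.5, 158.5]
ee_rot: [0.236, 1.647, -0.219]
ft_force: [-2.4, -7.8, -3.0]
finger_gap: 16.8
```

```bash
python3 shot.py w8;  python3 - <<'E'
from plant import ctrl
import cv2
t=ctrl.get_image('scene');cv2.imwrite('pics/s8.png',cv2.resize(t[130:245,255:415],None,fx=5,fy=5,interpolation=cv2.INTER_CUBIC))
E
```

```text
11.05 [481.1 111.5 158.5] [[-0.0853, 0.2826, 0.9554], [0.0234, 0.9592, -0.2816], [-0.9961, -0.0016, -0.0885]] [-2.4 -7.8 -3. ] 16.8 [412.9 132.3 298.3]
```

View pics/w8.png

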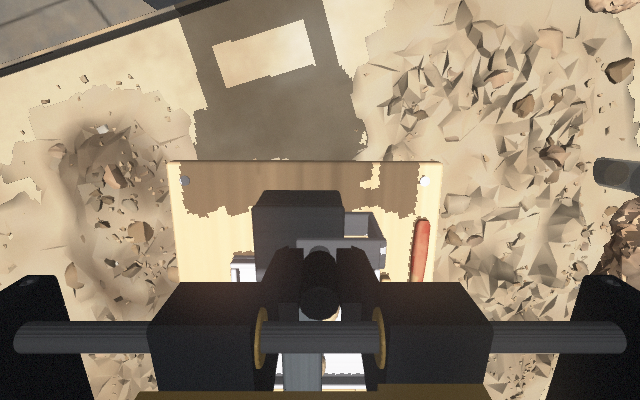

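View pics/s8.png

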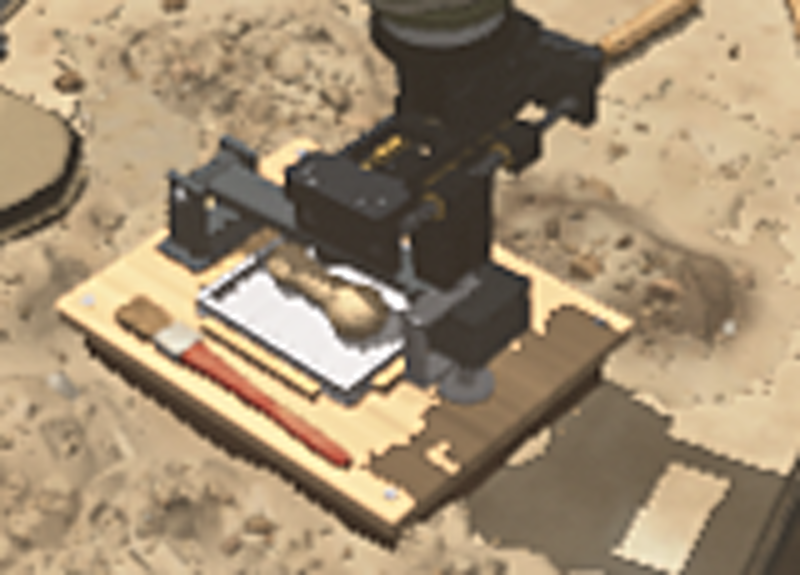

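The coupler is rising off the stud, with about 3 N of weight carried. I'll continue the same arc by another 25°.

>>> apply_moves(
  grip=[1,1,1,1,1,1,1,1,1,1,1,1,1,1,1,1,1,1],
  xyz=[
    [-2.8,0,0.6],
    [-7,0,1.7],
    [-12.2,0,3.1],
    [-17.3,0,4.7],
    [-24.2,0,6.9],
    [-30.9,0,9.5],
    [-37.5,0,12.2],
    [-44.1,0,15.2],
    [-50.5,0,18.4],
    [-56.8,0,21.9],
    [-63,0,25.5],
    [-69.1,0,29.4],
    [-75,0,33.4],
    [-78,0,35.5],
    [-80.8,0,37.7],
    [-80.8,0,37.7],
    [-80.8,0,37.7],
    [-80.8,0,37.7],
  ],
  turn=[
    [0,0.8,0],
    [0,2,0],
    [0,3.5,0],
    [0,5,0],
    [0,7,0],
    [0,9,0],
    [0,11,0],
    [0,13,0],
    [0,15,0],
    [0,17,0],
    [0,19,0],
    [0,21,0],
    [0,23,0],
    [0,24,0],
    [0,25,0],
    [0,25,0],
    [0,25,0],
    [0,25,0],
  ],
)

```text
time_s: 12.95
eef_pos: [523.8, 99.0, 235.8]
ee_rot: [0.299, 2.079, -0.175]
ft_force: [-3.0, -6.0, -0.5]
finger_gap: 17.0
```

```bash
python3 shot.py w9;  python3 - <<'E'
from plant import ctrl
import cv2
t=ctrl.get_image('scene');cv2.imwrite('pics/s9.png',cv2.resize(t[110:245,245:415],None,fx=4.4,fy=4.4,interpolation=cv2.INTER_CUBIC))
cv2.imwrite('pics/t9.png',ctrl.get_image('top'))
o=ctrl.observe();print(o['eef_pos'],o['ft_force'],abs(o['dq']).max())
E
```

```text
12.95 [523.8  99.  235.8] [[-0.4814, 0.2826, 0.8297], [0.1402, 0.9592, -0.2454], [-0.8652, -0.0018, -0.5014]] [-3.  -6.  -0.5] 17.0 [518.5 101.4 392.9]
[523.8214007   98.94827476 235.79052674] [-4.72034865 -6.72979643 -0.64216681] 0.0014851075606234195
```

View pics/w9.png

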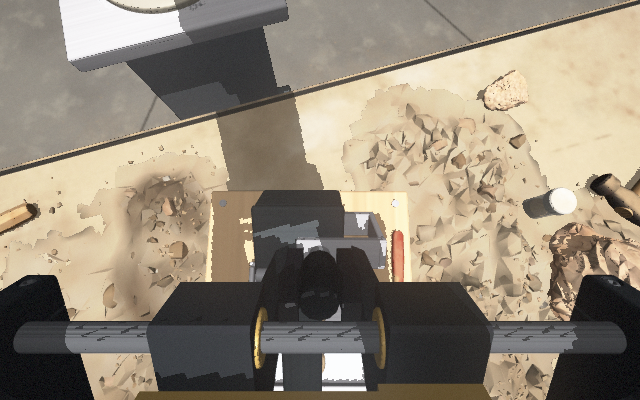

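View pics/s9.png

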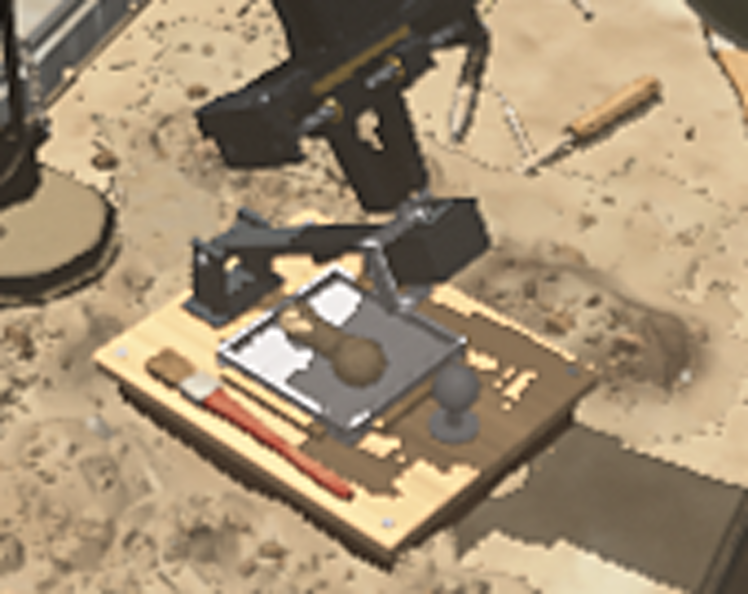

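View pics/t9.png

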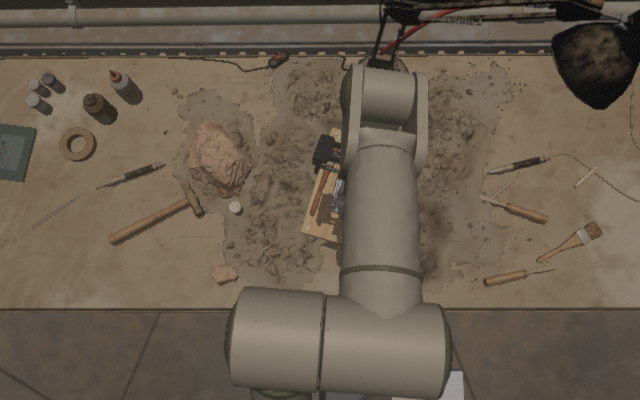

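```bash
python3 -c "
from plant import ctrl
print(ctrl.job_done())
o=ctrl.observe();print(o['time_s'],o['eef_pos'],o['finger_gap'],o['ft_force'])"
```

```text
the job is handed in; nothing more can be done
None
the job is handed in; nothing more can be done
```

I turned the turnbutton across the tray's rim, pulled the latch about 12 mm to the left and lifted the hold-down arm about 30° along its arc by the knob. I then handed the job in at about 13 s, still gripping the knob; no verdict was reported.

**What the last checks showed**
- **Lift:** the tool rose 94 mm along the arc, which puts the coupler roughly 10 cm above the ball. The last scene picture shows the ball bare.
- **Latch:** the side force was about 7 N before the lift and in the last reading, so the latch was still held out.
- **Grip:** the commanded grip was 35 N with a 17 mm gap on the 18 mm knob, and the joints were still. The vertical force at the wrist was only about 0.5 N at the end.
- **Tray, bone and bystanders:** the tray, the bone and the brush looked unmoved in the last scene picture. The vial and the stone lump looked unmoved in the last top view.

**What was not checked or disagreed**
- **Turnbutton:** it looked square or slightly past in the picture taken after I released it (about 1.6 rad, judged by eye). It was hidden in the final views, so I did not check it again.
- **Button force:** the wrist reading showed about 10 N sideways on the button at the end of its turn; it was gone after release.
- **Knob top:** it measured 161–162 mm above the bench, against 164 mm by the text.

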